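Set the bench length stop to its mark and lock its cam lever one-handed

TASK

Set the length stop for the next batch of frame rails: take its sliding leg by the pull plate, draw the leg out against its return spring until the plate is in line with the brass mark, and, still holding the plate there so that the leg neither springs home nor creeps, push the cam lever across with your fingers until it is fully shut. Finish while still gripping the pull plate, with the leg on the mark and the lever shut: do not let go at the end. Leave the brass mark and the pencil, tape measure and marking gauge lying round it where they are.

Things in the scene. Friction and masses are not known exactly. Their poses are not given: they have to be found in the camera images.
- length_stop: The fixed stop: plywood board 285 x 150 x 12 mm with an aluminium channel. Origin: board's centre, on the bench. x = the way the leg is drawn out, y = across it (roughly away from the robot), z up; plate and mark share these axes. Channel walls at |y| 20 to 24 mm, 32 mm high: keep fingertips above 36 mm. Black spring housing behind the plate: x -143 to -113 mm, 42 mm high.
- pull_plate (a point): Pull plate, the part to grip: dark steel plate on edge across the leg, 12 mm thick (along x), 28 mm high (36 to 64 mm above the bench), from y = -30 to +66 mm. Origin in its mid-plane over the channel's middle, 50 mm above the bench; at rest 85 mm to the -x side of the board's centre. It joins the leg by a stem below it at |y| < 7 mm.
- mark_tip (a point): Tip of the thin upright fin on the brass rider (16 x 26 mm) that marks the wanted length, on the steel scale strip on the robot's side, 38 mm to the -y side of the leg's middle line, 29 mm above the bench. The leg is at the mark when the plate's mid-plane (and the index blade at its near end) has the same x along the leg as this fin.
- stop_leg (a joint): Draw of the sliding leg, m: 0 = home, up to 0.105; the plate moves along +x by the same amount. A spring pulls it home with 3 N at 0, 5.5 N at 0.1 m. Its stop foot (10 mm thick, 36 mm high, y -117 to +13 mm) is 240 mm ahead of the plate.
- cam_lever (a joint): Cam lever, rad: 0 = fully shut (on its stop), 0.6 to 0.73 at the start = open. It turns on an upright pin on the leg. It is shut by pushing it towards -y: fingers straddling the plate near its +y end slide along it towards -y and take the lever along. The cam bites over the last 0.45 rad (about 5 N at the plate) and drags the leg homewards unless held; shut, it locks the leg.
- lever_pivot (a point): Axis of the lever's pin at the lever's height, 71 mm above the bench, on the moving leg: 60 mm ahead of the plate (+x) and 6 mm to the -y side of its origin. Hub 20 mm across. Shut, the lever points back from here over the plate, 20 degrees to the -y side of straight back; open, up to 22 degrees to the +y side.
- lever_tip (a point): Middle of the lever's round end (17 mm across), 80 mm from the pin, 71 mm above the bench. The lever is a black bar 11 mm wide; it crosses 3 mm above the plate's top edge (67 to 77 mm above the bench) and ends some 25 mm behind it. When it is shut, a 20 mm wide finger pushing it along the plate has its middle about 6 to 11 mm to the -y side of the plate's origin.
- pencil: Yellow carpenter's pencil, 160 mm, lying behind the stop; a bystander.
- tape_measure: Tape measure, 80 mm, 38 mm high, to the right of the stop; a bystander.
- marking_gauge: Wooden marking gauge, 220 mm long, 63 mm high, to the left of the stop; a bystander.

How it is judged:
On the way:
1. the leg is held at the mark by the pull plate, the lever still open (x of pull_plate in the frame of mark_tip between -0.004 and 0.004 m and contact force between the fingers and stop_leg_c0 above 2 N and value of joint cam_lever above 0.35 rad), for 0.2 s.
At the end, for the whole second after the job is handed in: The mid-plane of the pull plate is within 4 mm of the brass mark along the leg, the cam lever is shut (within 0.08 rad of its stop), the leg is at rest and the fingers still grip the pull plate (over 2 N) (x of pull_plate in the frame of mark_tip between -0.004 and 0.004 m and value of joint cam_lever below 0.08 rad and contact force between the fingers and stop_leg_c0 above 2 N and distance between the grasp point and pull_plate below 0.085 m and velocity of joint stop_leg between -0.005 and 0.005 m/s); the arm keeps its last pose, push and grip.
It fails at once if the brass mark is pushed along or off its place (over 4 mm) (distance of mark_tip from where it was at the start of the episode above 0.004 m).
It fails at once if a tool lying round the stop is shoved (over 30 mm) (distance of any of pencil, tape_measure, marking_gauge from where it was at the start of the episode above 0.03 m).
It also fails if it takes over 38 s, if anything falls off the work surface, if the arm or the gripper's body presses on something with over 40 N, if the wrist force passes 120 N, or if a joint passes its speed limit or range.

ROBOT

A 6-joint arm with a two-finger parallel gripper is mounted at the origin on a cart in front of the work surface, level with it; the furniture and walls round the work are solid. World frame = base frame: x ahead of the robot, y to its left, z up, the work surface at z = 0. Lengths are in m, angles in rad, forces in N, time in s.
With the tool pointing down it reaches from about 0.35 to 0.85 m from the base axis. Payload 8.1 kg.
Tool frame: the origin (TCP) lies on the centre line of the jaws, within the pads' length; the fingertips stand 19 mm ahead of it and the grasp point (between the pads) is the TCP (robot.tips_ahead is the distance from the TCP to the fingertips, in m); y points along the fingers, z is the direction in which the jaws open and shut, and the axes are right-handed (so a half turn about y gives the same grasp; the last joint's range is limited). The gripper opens to 93 mm and grips with 3 to 60 N. Pads are 15 mm wide; open, the fingers measure 128 mm over their backs; the gripper's body (75 mm by 188 mm) begins 65 mm behind the grasp point.
Start: joints at [-1.256, 0.13, 1.488, -0, 1.523, -0.085], TCP at [0.234, -0.553, 0.204] pointing down, gripper open.
Joint ranges: [-2.96, 2.96], [-0.89, 2.26], [0.02, 2.5], [-1.34, 4.48], [0, 2.73], [-2.66, 2.66]. Speed limits (rad/s): [2.39, 2.39, 2.79, 3.14, 3.14, 3.14].

INTERFACE

Orientations are given as a rotation vector (axis times angle).
In Python, from plant import robot, imaging, models gives the robot as it stands.
- The arm moves only by the tool carry_out, never from a script. Its argument "motion" is one flat list of numbers, 7 for each row, row after row: the shift along the tool's x, y, z in m, then the turn, a rotation vector about the tool's x, y, z in degrees, then the opening, from -1 (shut) to 1 (fully open). A call has exactly 5 rows; each row shifts and turns the pose as measured when the row begins, along the tool's axes as they then stand; what a row does not reach is not made up. A row lasts 1/10 s, in which the tool goes at most 50 mm and 8.59 degrees, less where a joint would pass 70% of its speed; a pose out of reach is approached as far as the arm can. A call is refused whole if a number of a shift passes 0.05 or a number of a turn 8.59, either way. A call with a gripper value outside its range is refused whole. The fingers move at their own pace and stop on an object; "squeeze" is the grip in N (left out, the last holds). Time passes only in rows, so rows that do not move let the fingers close, or fill a call up. It gives the time, the measured TCP pose, the force and the opening at its end, in the units of the state.
- robot.read_state(): the state, without advancing time (a new reading comes with each control period).
- imaging.read_camera(name): name is "scene" or "top" or "wrist"; returns the picture (384x512x3 uint8, blue, green, red); there is no depth.
- imaging.camera_model(name): a dict with "K" (3x3 intrinsics, pixels), "k1" (the pictures are not rectified: a ray, as slopes to the right and down, at radius r is drawn at 1 + k1 r^2 times it, then the intrinsics apply), "position" and "orientation" of the camera in the world. Camera axes: x right, y down, z forward; pixel columns grow to the right and rows downward; lengths in m; the calibration is good to about 2 mm. A picture is of the moment at which its call begins: read the wrist's pose just before it. camera_model takes no time and is no camera call; for the wrist camera it gives the pose at the moment of the call.
- robot.close_job(): hands the job in, once; it reports no verdict.
Trained networks look in the newest picture that a camera, given by its name, has taken for a name from the list of things; names that differ only in an ending like _2 or _b are one class to them, and where a whole thing is asked for, a point or a joint stands for the part that bears it (a point fixed in the world has none). Each returns a list of dicts, best first, with "confidence" (0 to 1); they miss things now and then, are a little off and sometimes report something else, mostly with a low value. They report only what shows in the picture. A call takes as long as a camera call.
- models.outline_of(camera, thing): "pixels" (384x512 bool, what is visible of it) and "pixel" ([column, row] in pixels, amid what is visible of it).
The state is a dict: "t": time; "q": joint angles; "dq": joint speeds; "joint_torque": joint torques, N m; "tool_pos": TCP position; "orientation": TCP orientation; "force": force on the tool from outside, world axes, zero at the start; "wrist_torque": the same for the moment, N m; "opening": finger opening in m.
Only numpy, scipy, OpenCV 4.12 (cv2) and the standard library are available. Lean on these libraries where they do the work, as an engineer would, in place of code of your own. Each camera call takes 0.05 s, during which the arm holds its last target.

## Working session

There is one attempt and no reset: what is moved stays moved. The work goes in short steps, Python scripts to look and compute and a tool call to move; the robot and the scene stay as the last step left them, time stands still between calls to the robot, and variables do not carry over. Pictures are saved under pics/ and viewed, and the job is handed in when it is done.

Besides the shell and the picture viewer there is one more tool, called in YAML: its name, and indented under it one key for each argument. carry_out: Moves the arm, as the interface text tells. Its arguments: {"type":"object","properties":{"motion":{"type":"array","items":{"type":"number"}},"squeeze":{"type":"number"}},"required":["motion"]}

```bash
ls; mkdir -p pics; python3 - <<'E'
from plant import robot, imaging, models
import cv2
print(robot.read_state())
for n in ("scene","top"):
    im=imaging.read_camera(n); cv2.imwrite(f"pics/{n}0.png",im)
    print(n,imaging.camera_model(n))
print(robot.tips_ahead)
E
```

```text
pics
{'t': 0.0, 'q': array([-1.25641089e+00,  1.31121263e-01,  1.48927118e+00,  1.59263405e-05,
        1.52301907e+00, -8.54152535e-02]), 'dq': array([ 1.01930954e-03,  1.12202288e-04, -1.29223064e-03, -7.69957400e-04,
       -1.06817803e-03,  5.54768048e-05]), 'joint_torque': array([ 2.90943826e-04, -5.59846044e+01, -4.91755557e+01,  7.66564650e-02,
        3.55756888e-02, -1.40919219e-04]), 'tool_pos': array([ 0.23337299, -0.55210422,  0.20261577]), 'orientation': array([-0.40578248,  2.00369639, -2.00000194]), 'force': array([-0.19300089, -0.00591863, -0.92845739]), 'wrist_torque': array([-0.00330538, -0.0412504 ,  0.03632574]), 'opening': 0.09298418359677968}
scene {'K': array([[499.34145871,   0.        , 260.37446525],
       [  0.        , 499.34145871, 186.25674039],
       [  0.        ,   0.        ,   1.        ]]), 'k1': -0.06932192979519361, 'position': array([-0.14636372,  0.93001383,  1.09327333]), 'orientation': array([-0.83311514,  2.50010078, -1.11815514])}
top {'K': array([[400.29490503,   0.        , 249.30524959],
       [  0.        , 400.29490503, 193.89885704],
       [  0.        ,   0.        ,   1.        ]]), 'k1': -0.14470511101726796, 'position': array([0.47656434, 0.01134164, 1.18396887]), 'orientation': array([-2.14802133,  2.19146084, -0.07630982])}
0.019
```

View pics/scene0.png

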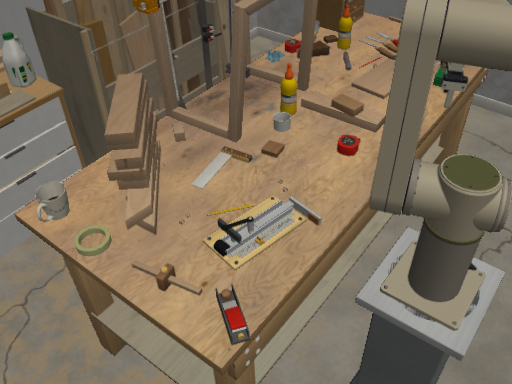

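View pics/top0.png

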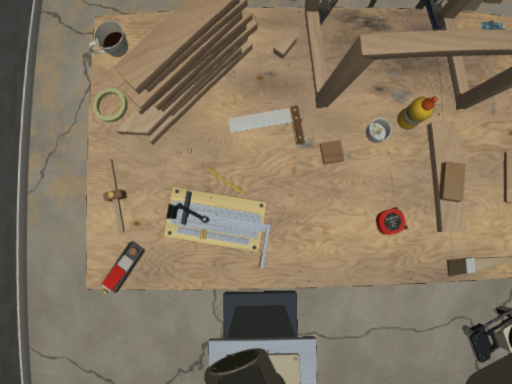

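The top view shows the stop at about (217,219), with the plate at about (187,207), the lever hub at (205,219), the brass rider at (203,234) and the foot at (265,247). Next I'll zoom in and run the detectors.

```bash
cat > h.py <<'E'
import numpy as np, cv2
from scipy.spatial.transform import Rotation as R
from plant import robot, imaging, models
def ray(cm,px):
    K=cm["K"]; d=np.array([(px[0]-K[0,2])/K[0,0],(px[1]-K[1,2])/K[1,1]])
    u=d.copy()
    for _ in range(30): u=d/(1+cm["k1"]*(u@u))
    return R.from_rotvec(cm["orientation"]).apply([u[0],u[1],1.])
def at(cm,px,z):
    v=ray(cm,px); p=np.array(cm["position"]); return p+v*(z-p[2])/v[2]
def proj(cm,X):
    c=R.from_rotvec(cm["orientation"]).inv().apply(np.atleast_2d(X)-cm["position"])
    u=c[:,:2]/c[:,2:]; u=u*(1+cm["k1"]*(u**2).sum(1,keepdims=True))
    return u*[cm["K"][0,0],cm["K"][1,1]]+[cm["K"][0,2],cm["K"][1,2]]
E
python3 - <<'E'
from h import *
im=imaging.read_camera("top"); cm=imaging.camera_model("top")
cv2.imwrite("pics/topz.png",cv2.resize(im[170:280,150:290],None,fx=5.5,fy=5.5,interpolation=cv2.INTER_CUBIC))
H={"length_stop":0.012,"pull_plate":.064,"mark_tip":.029,"lever_tip":.077,"lever_pivot":.077,"cam_lever":.077,"stop_leg":.036}
for t,z in H.items():
    for d in models.outline_of("top",t)[:2]:
        ys,xs=np.nonzero(d["pixels"]); c=cv2.minAreaRect(np.c_[xs,ys].astype(np.float32))
        print(t,round(d["confidence"],2),d["pixel"],len(xs),at(cm,d["pixel"],z).round(4),c)
E
```

```text
length_stop 0.86 [217.7, 218.9] 5413 [0.5063 0.1229 0.012 ] ((217.61488342285156, 225.52188110351562), (106.84100341796875, 65.62957000732422), 10.784297943115234)
pull_plate 0.71 [212.1, 220.0] 1076 [0.5021 0.1338 0.064 ] ((226.3711700439453, 224.4864959716797), (104.44143676757812, 41.443214416503906), 29.18080711364746)
mark_tip 0.52 [203.7, 233.4] 42 [0.4647 0.1625 0.029 ] ((202.5, 234.0), (8.0, 5.0), 90.0)
mark_tip 0.3 [217.1, 218.0] 5123 [0.5085 0.123  0.029 ] ((217.05772399902344, 226.66513061523438), (104.2548828125, 66.5355453491211), 9.7824068069458)
lever_tip 0.67 [194.0, 208.7] 176 [0.5341 0.1825 0.077 ] ((192.10000610351562, 212.30003356933594), (36.224300384521484, 6.7082037925720215), 26.56505012512207)
lever_pivot 0.72 [215.3, 220.3] 1080 [0.5009 0.1235 0.077 ] ((226.78411865234375, 223.74082946777344), (105.97447204589844, 41.74348068237305), 29.981639862060547)
cam_lever 0.5 [194.7, 213.0] 182 [0.5221 0.1807 0.077 ] ((192.3000030517578, 212.9000244140625), (37.11872863769531, 7.602630138397217), 26.56505012512207)
cam_lever 0.33 [203.9, 233.4] 63 [0.4652 0.1556 0.077 ] ((203.0, 233.5), (9.0, 6.0), 90.0)
stop_leg 0.9 [217.1, 221.8] 1044 [0.4974 0.1225 0.036 ] ((227.00051879882812, 223.87693786621094), (104.66983795166016, 41.161537170410156), 30.30268096923828)
```

View pics/topz.png

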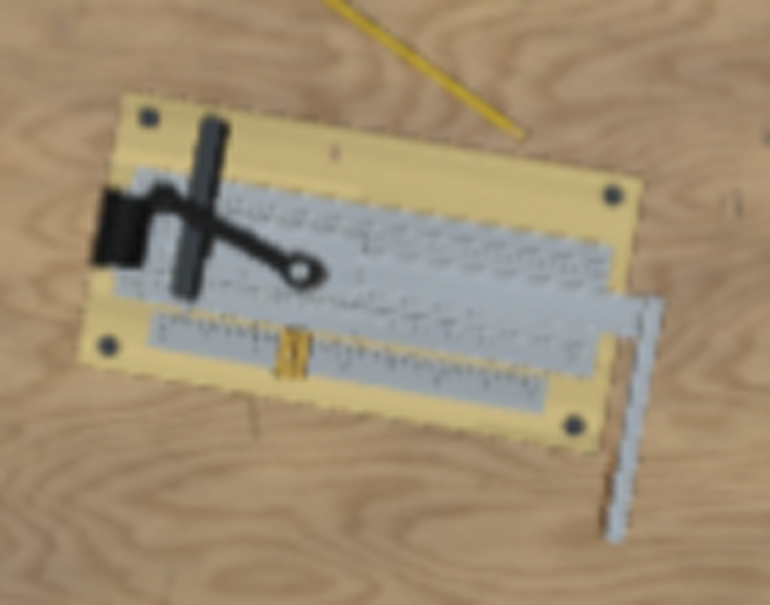

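```bash
cat >> h.py <<'E'
def stopframe(o,yaw):
    return np.array([o[0],o[1],0.]),R.from_euler('z',yaw)
E
python3 - <<'E'
from h import *
from scipy.optimize import least_squares
cm=imaging.camera_model("top")
Z=lambda p:np.array(p)/5.5+[150,170]-0.4
pts=[(125,93,-142.5,75),(641,180,142.5,75),(597,452,142.5,-75),(80,363,-142.5,-75)]
A=np.array([at(cm,Z(p[:2]),.012)[:2] for p in pts]); B=np.array([p[2:] for p in pts])/1000
f=lambda v:((R.from_euler('z',v[2]).as_matrix()[:2,:2]@B.T).T+v[:2]-A).ravel()
s=least_squares(f,[.5,.12,-1.6]); print(s.x,(f(s.x)*1000).round(1))
Rs=R.from_euler('z',s.x[2]); o=np.r_[s.x[:2],0]
L=lambda px,z:(Rs.inv().apply(at(cm,Z(px),z)-o)*1000).round(1)
print("mark",L((293,352),.025),"fin?",L((295,345),.029))
print("plate ends",L((214,122),.064),L((185,294),.064))
print("pivot",L((300,270),.077),"tip",L((162,196),.077))
st=robot.read_state(); Rt=R.from_rotvec(st["orientation"]); print(Rt.as_matrix().round(3))
for sg in (1,-1):
    zx=sg*Rs.apply([1,0,0]); y=np.array([0,0,-1.]); x=np.cross(y,zx)
    T=R.from_matrix(np.c_[x,y,zx]); print(sg,np.degrees((Rt.inv()*T).as_rotvec()).round(2), T.as_rotvec())
print("target", Rs.apply([-.085,.052,0])+o)
E
```

```text
[ 0.50617409  0.13140285 -1.75490944] [ 1.4  0.8  1.8 -2.4 -1.9 -1.4 -1.2  3. ]
mark [-25.7 -47.6  25. ] fin? [-24.8 -43.6  29. ]
plate ends [-81.3  63.   64. ] [-80.6 -26.4  64. ]
pivot [-22.6  -4.5  77. ] tip [-98.6  20.7  77. ]
[[-0.921  0.     0.389]
 [-0.389 -0.    -0.921]
 [ 0.    -1.     0.   ]]
1 [-0.   33.45 -0.  ] [-0.19616795 -2.1249274   2.1249274 ]
-1 [  -0.   -146.55    0.  ] [-1.56595742  0.14456525 -0.14456525]
target [0.57285659 0.20544638 0.        ]
```

```bash
cat >> h.py <<'E'
O=np.array([0.50617,0.13140,0]); YAW=-1.75491
def tgtR(yaw=None,sg=-1):
    Rs=R.from_euler('z',YAW if yaw is None else yaw)
    zx=sg*Rs.apply([1,0,0]); y=np.array([0,0,-1.]); return R.from_matrix(np.c_[np.cross(y,zx),y,zx])
def rows(P,T,n,maxs=.049,maxa=8.5):
    st=robot.read_state(); p=st["tool_pos"]; r=R.from_rotvec(st["orientation"])
    dv=(r.inv()*T).as_rotvec(); dp=P-p
    print("dist",np.linalg.norm(dp),np.degrees(dv))
    if n==0: n=int(max(np.ceil(np.linalg.norm(dp)/maxs),np.ceil(np.degrees(np.linalg.norm(dv))/maxa)))
    print("n",n)
    for i in range(n):
        rr=r*R.from_rotvec(dv*i/n)
        print((rr.inv().apply(dp/n)).round(4).tolist(),np.degrees(dv/n).round(2).tolist())
E
python3 - <<'E'
from h import *
rows(np.array([.573,.205,.2]),tgtR(),20)
E
```

```text
dist 0.8302586805288935 [-4.24514530e-04 -1.46547048e+02  2.15656435e-03]
n 20
[-0.0304, 0.0002, -0.0283] [-0.0, -7.33, 0.0]
[-0.0337, 0.0002, -0.0242] [-0.0, -7.33, 0.0]
[-0.0365, 0.0002, -0.0197] [-0.0, -7.33, 0.0]
[-0.0388, 0.0002, -0.0149] [-0.0, -7.33, 0.0]
[-0.0403, 0.0002, -0.0098] [-0.0, -7.33, 0.0]
[-0.0413, 0.0002, -0.0046] [-0.0, -7.33, 0.0]
[-0.0415, 0.0002, 0.0007] [-0.0, -7.33, 0.0]
[-0.0411, 0.0002, 0.006] [-0.0, -7.33, 0.0]
[-0.04, 0.0002, 0.0112] [-0.0, -7.33, 0.0]
[-0.0382, 0.0002, 0.0162] [-0.0, -7.33, 0.0]
[-0.0358, 0.0002, 0.021] [-0.0, -7.33, 0.0]
[-0.0329, 0.0002, 0.0253] [-0.0, -7.33, 0.0]
[-0.0294, 0.0002, 0.0293] [-0.0, -7.33, 0.0]
[-0.0254, 0.0002, 0.0328] [-0.0, -7.33, 0.0]
[-0.021, 0.0002, 0.0358] [-0.0, -7.33, 0.0]
[-0.0163, 0.0002, 0.0382] [-0.0, -7.33, 0.0]
[-0.0113, 0.0002, 0.04] [-0.0, -7.33, 0.0]
[-0.0061, 0.0002, 0.0411] [-0.0, -7.33, 0.0]
[-0.0008, 0.0002, 0.0415] [-0.0, -7.33, 0.0]
[0.0045, 0.0002, 0.0413] [-0.0, -7.33, 0.0]
```

carry_out:
  motion: [-0.03, 0, -0.028, 0, -7.3, 0, 1, -0.034, 0, -0.024, 0, -7.3, 0, 1, -0.037, 0, -0.02, 0, -7.3, 0, 1, -0.039, 0, -0.015, 0, -7.3, 0, 1, -0.04, 0, -0.01, 0, -7.3, 0, 1]

```text
t: 1.0
tool_pos: [0.3172, -0.3606, 0.2021]
orientation: [-0.917, 1.581, -1.581]
force: [0.1, 0.6, -0.1]
opening: 0.093
```

carry_out:
  motion: [-0.041, 0, -0.005, 0, -7.3, 0, 1, -0.042, 0, 0.001, 0, -7.3, 0, 1, -0.041, 0, 0.006, 0, -7.3, 0, 1, -0.04, 0, 0.011, 0, -7.3, 0, 1, -0.038, 0, 0.016, 0, -7.3, 0, 1]

```text
t: 1.5
tool_pos: [0.3996, -0.1616, 0.2032]
orientation: [-1.273, 1.1, -1.106]
force: [1.0, -0.8, -0.3]
opening: 0.093
```

```bash
python3 - <<'E'
from h import *
rows(np.array([.573,.205,.2]),tgtR(),0)
E
```

```text
dist 0.4055832241619578 [-3.11945862e-02 -7.12630108e+01  2.26540339e-01]
n 9
[-0.0376, 0.0003, 0.0249] [-0.0, -7.92, 0.03]
[-0.0338, 0.0003, 0.0298] [-0.0, -7.92, 0.03]
[-0.0294, 0.0003, 0.0342] [-0.0, -7.92, 0.03]
[-0.0244, 0.0004, 0.0379] [-0.0, -7.92, 0.03]
[-0.0189, 0.0004, 0.0409] [-0.0, -7.92, 0.03]
[-0.0131, 0.0004, 0.0431] [-0.0, -7.92, 0.03]
[-0.007, 0.0004, 0.0445] [-0.0, -7.92, 0.03]
[-0.0008, 0.0004, 0.0451] [-0.0, -7.92, 0.03]
[0.0054, 0.0004, 0.0447] [-0.0, -7.92, 0.03]
```

carry_out:
  motion: [-0.037, 0, 0.025, 0, -7.9, 0, 1, -0.034, 0, 0.03, 0, -7.9, 0, 1, -0.029, 0, 0.034, 0, -7.9, 0, 1, -0.024, 0, 0.038, 0, -7.9, 0, 1, -0.019, 0, 0.041, 0, -7.9, 0, 1]

```text
t: 2.0
tool_pos: [0.4972, 0.0511, 0.2052]
orientation: [-1.499, 0.548, -0.563]
force: [0.3, 0.5, 0.3]
opening: 0.093
```

carry_out:
  motion: [-0.013, 0, 0.043, 0, -7.9, 0, 1, -0.007, 0, 0.0445, 0, -7.9, 0, 1, -0.001, 0, 0.045, 0, -7.9, 0, 1, 0.005, 0, 0.045, 0, -7.9, 0, 1, 0, 0, 0, 0, 0, 0, 1]

```text
t: 2.5
tool_pos: [0.5706, 0.2298, 0.2045]
orientation: [-1.571, 0.09, -0.106]
force: [-0.6, -0.2, 0.5]
opening: 0.0929
```

```bash
python3 - <<'E'
from h import *
cm=imaging.camera_model("wrist"); print(cm,robot.read_state()["tool_pos"],robot.read_state()["q"])
im=imaging.read_camera("wrist"); cv2.imwrite("pics/w1.png",im)
rows(np.array([.573,.205,.2]),tgtR(),0)
print(proj(cm,[O+R.from_euler('z',YAW).apply(v) for v in ([-.085,-.03,.064],[-.085,.066,.064],[-.025,-.038,.029])]))
E
```

```text
{'K': array([[318.53083617,   0.        , 256.58979128],
       [  0.        , 318.53083617, 191.24927165],
       [  0.        ,   0.        ,   1.        ]]), 'k1': -0.07557087001986167, 'position': array([0.49320744, 0.2392781 , 0.38562591]), 'orientation': array([2.18457832, 1.92759566, 0.27587702])} [0.57056596 0.22982513 0.20452977] [ 0.30326334  0.161942    1.45198773 -0.00575143  1.51894288 -1.14230459]
dist 0.0234574094119855 [0.13765108 3.13518771 0.60406475]
n 1
[0.0057, 0.005, -0.0222] [0.14, 3.14, 0.6]
[[237.83324942  99.6767428 ]
 [233.86445356 193.63830281]
 [184.55039428  88.89555039]]
```

View pics/w1.png

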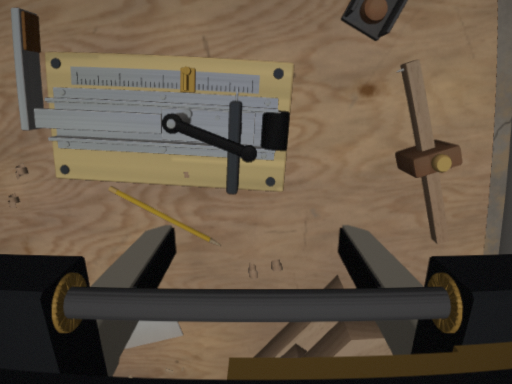

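```bash
python3 - <<'E'
import cv2
im=cv2.imread("pics/w1.png"); cv2.imwrite("pics/w1a.png",cv2.resize(im[40:205,150:310],None,fx=4.5,fy=3.6,interpolation=cv2.INTER_CUBIC))
cv2.imwrite("pics/w1b.png",cv2.resize(im[40:205,10:170],None,fx=4.5,fy=3.6,interpolation=cv2.INTER_CUBIC))
E
```

```text
(no output)
```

View pics/w1a.png

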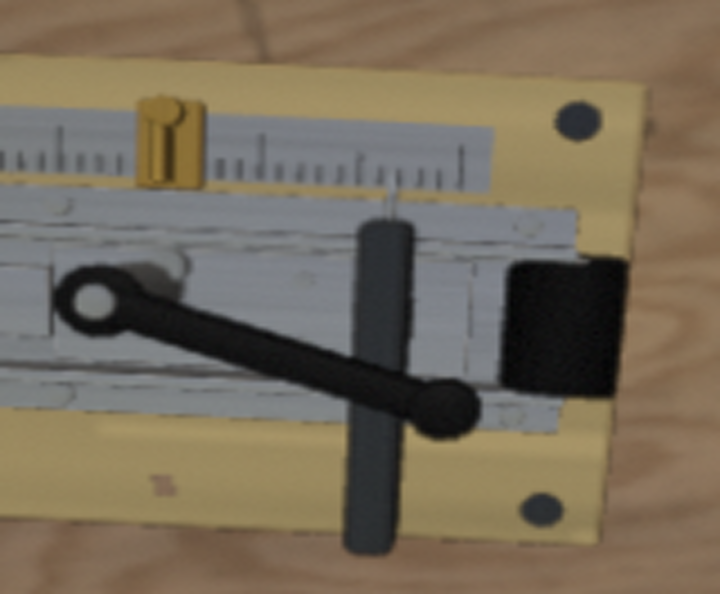

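View pics/w1b.png

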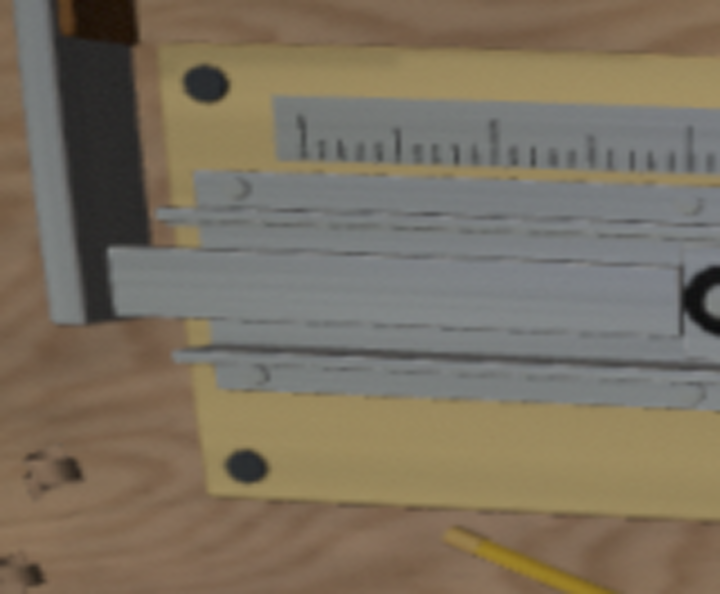

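```bash
cat >> h.py <<'E'
def fit(cm,pts):
    "pts: (px,py,stop x,y,z mm)"
    from scipy.optimize import least_squares
    A=np.array(pts,float)
    def f(v): return (proj(cm,R.from_euler('z',v[2]).apply(A[:,2:]/1000)+[v[0],v[1],0])-A[:,:2]).ravel()
    s=least_squares(f,[O[0],O[1],YAW],x_scale=[.01,.01,.05],method='lm'); return s.x,f(s.x)
def loc(cm,px,z,v):
    return (R.from_euler('z',v[2]).inv().apply(at(cm,px,z)-[v[0],v[1],0])*1000).round(1)
E
python3 - <<'E'
from h import *
cm=imaging.camera_model("wrist")
a=lambda x,y:np.array([x/4.5+149.6,y/3.6+39.6]); b=lambda x,y:np.array([x/4.5+9.6,y/3.6+39.6])
v,e=fit(cm,[(*a(643,88),-142.5,-75,12),(*a(600,545),-142.5,75,12),(*b(160,44),142.5,-75,12),(*b(208,497),142.5,75,12)])
print(v,e.round(1))
print("plate",loc(cm,a(387,222),.064,v),loc(cm,a(370,553),.064,v))
print("fin",loc(cm,a(162,135),.029,v),loc(cm,a(162,150),.029,v)," blade",loc(cm,a(393,195),.040,v))
print("pivot",loc(cm,a(95,302),.077,v),"tip",loc(cm,a(445,408),.077,v))
print("big ticks",[loc(cm,a(x,y),.0125,v) for x,y in((61,140),(262,145),(461,155))])
E
```

```text
[ 0.5066696   0.12886375 -1.76284086] [ 1.8 -1.2  0.   1.4 -1.5 -0.4 -0.6  0.9]
plate [-83.1 -30.   64. ] [-83.3  64.1  64. ]
fin [-26.1 -51.8  29. ] [-26.1 -47.5  29. ]  blade [-82.5 -37.4  40. ]
pivot [-22.6  -6.   77. ] tip [-98.8  18.   77. ]
big ticks [array([  3. , -49.9,  12.5]), array([-47.5, -50.9,  12.5]), array([-97.1, -50.8,  12.5])]
```

```bash
cat >> h.py <<'E'
O=np.array([0.50667,0.12886,0]); YAW=-1.76
S=lambda x,y,z:O+R.from_euler('z',YAW).apply([x/1000,y/1000,z/1000])
def tcp():
    st=robot.read_state(); return (R.from_euler('z',YAW).inv().apply(st["tool_pos"]-O)*1000).round(1)
E
python3 - <<'E'
from h import *
print(S(-83.2,50,58), tcp())
rows(S(-83.2,50,100),tgtR(),3)
E
```

```text
[0.57142571 0.2011714  0.058     ] [-109.1   43.8  204.9]
dist 0.1082054975224862 [0.1361166  3.42682038 0.6044278 ]
n 3
[0.0012, 0.035, -0.0086] [0.05, 1.14, 0.2]
[0.0015, 0.035, -0.0086] [0.05, 1.14, 0.2]
[0.0018, 0.035, -0.0086] [0.05, 1.14, 0.2]
```

carry_out:
  motion: [0.002, 0.03, -0.013, 0, 1.7, 0.3, 1, 0.003, 0.04, -0.013, 0, 1.7, 0.3, 1, 0, 0.03, 0, 0, 0, 0, 1, 0, 0, 0, 0, 0, 0, 1, 0, 0, 0, 0, 0, 0, 1]

```text
t: 3.05
tool_pos: [0.5731, 0.1971, 0.1061]
orientation: [-1.567, 0.152, -0.159]
force: [0.1, 0.2, 0.7]
opening: 0.0929
```

```bash
python3 - <<'E'
from h import *
print(tcp())
im=imaging.read_camera("wrist"); cv2.imwrite("pics/w2.png",im)
rows(S(-83.2,50,58),tgtR(),2)
E
```

```text
[-79.6  52.4 106.1]
dist 0.04820722651972607 [ 0.10469532 -0.51082463  0.26692009]
n 2
[-0.0013, 0.024, 0.0018] [0.05, -0.26, 0.13]
[-0.0012, 0.024, 0.0018] [0.05, -0.26, 0.13]
```

View pics/w2.png

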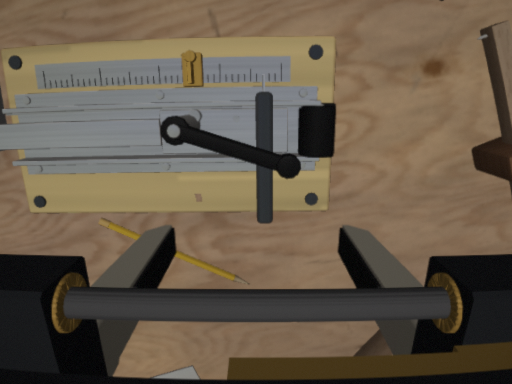

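The plate now stands vertical in the image at column 264, between the fingers, and the lever is clear of them. I'll descend and grip.

carry_out:
  motion: [-0.001, 0.025, 0.002, 0, -0.3, 0.1, 1, -0.001, 0.024, 0.001, 0, -0.2, 0.1, 1, 0, 0, 0, 0, 0, 0, 1, 0, 0, 0, 0, 0, 0, 0, 0, 0, 0, 0, 0, 0, -0.4]
  squeeze: 20

```text
t: 3.6
tool_pos: [0.5791, 0.2016, 0.0692]
orientation: [-1.562, 0.137, -0.163]
force: [0.0, -0.3, 0.1]
opening: 0.0816
```

```bash
python3 - <<'E'
from h import *
print(tcp())
im=imaging.read_camera("wrist"); cv2.imwrite("pics/w3.png",im)
rows(S(-83.2,50,58),tgtR(),1)
E
```

```text
[-85.1  57.5  69.2]
dist 0.014400639002289902 [-0.32137689 -0.10064608  1.00793527]
n 1
[-0.0082, 0.0116, -0.0022] [-0.32, -0.1, 1.01]
```

View pics/w3.png

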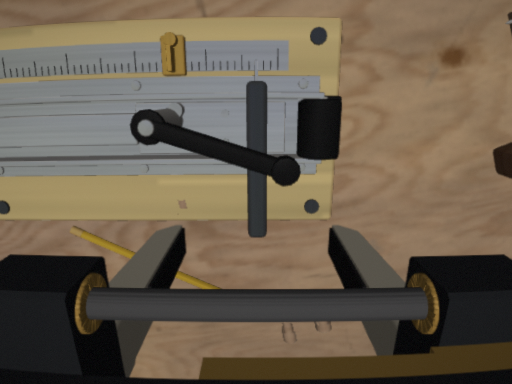

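carry_out:
  motion: [-0.008, 0.012, -0.001, 0, 0, 1, 0.5, 0, 0, 0, 0, 0, 0, 0.2, 0, 0, 0, 0, 0, 0, 0.2, 0, 0, 0, 0, 0, 0, 0.2, 0, 0, 0, 0, 0, 0, 0.2]

```text
t: 4.15
tool_pos: [0.5728, 0.2029, 0.0596]
orientation: [-1.559, 0.148, -0.152]
force: [0.9, 0.3, -0.9]
opening: 0.0561
```

```bash
python3 - <<'E'
from h import *
print(tcp(),robot.read_state()["opening"])
rows(S(-83.2,50,58),tgtR(),1)
E
```

```text
[-85.1  51.   59.6] 0.05611684815933843
dist 0.002675572293956179 [-0.41899595 -0.09755601  0.1187227 ]
n 1
[-0.001, 0.0016, -0.0019] [-0.42, -0.1, 0.12]
```

Now I'll close on the plate.

carry_out:
  motion: [0, 0.001, -0.002, -0.4, 0, 0, 0, 0, 0, 0, 0, 0, 0, -0.5, 0, 0, 0, 0, 0, 0, -1, 0, 0, 0, 0, 0, 0, -1, 0, 0, 0, 0, 0, 0, -1]
  squeeze: 20

```text
t: 4.65
tool_pos: [0.5725, 0.2007, 0.0585]
orientation: [-1.566, 0.148, -0.152]
force: [0.2, 0.8, 1.0]
opening: 0.0208
```

carry_out:
  motion: [0, 0, 0, 0, 0, 0, -1, 0, 0, 0, 0, 0, 0, -1, 0, 0, 0, 0, 0, 0, -1, 0, 0, 0, 0, 0, 0, -1, 0, 0, 0, 0, 0, 0, -1]

```text
t: 5.15
tool_pos: [0.5725, 0.2007, 0.0586]
orientation: [-1.566, 0.148, -0.152]
force: [0.4, -0.3, 0.4]
opening: 0.0003
```

```bash
python3 - <<'E'
from h import *
print(tcp(),robot.read_state()["opening"],robot.read_state()["force"])
cm=imaging.camera_model("wrist");im=imaging.read_camera("wrist"); cv2.imwrite("pics/w4.png",im)
print(cm["position"],cm["orientation"])
E
```

```text
[-82.9  51.2  58.6] 0.00030850693565452223 [ 0.41174238 -0.25106721  0.43915141]
[0.49735613 0.21470249 0.24027483] [2.2491094  1.85576885 0.25918661]
```

View pics/w4.png

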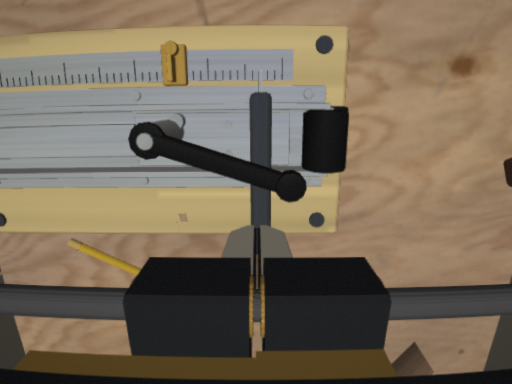

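The fingers shut on nothing: they are beyond the plate's +y end. I'll check the geometry.

```bash
python3 - <<'E'
from h import *
cm=imaging.camera_model("wrist"); st=robot.read_state(); Rt=R.from_rotvec(st["orientation"])
print("tcp px",proj(cm,st["tool_pos"]),"tip px",proj(cm,st["tool_pos"]+Rt.apply([0,.019,0])))
print("model plate ends",proj(cm,[S(-85,-30,64),S(-85,66,64)]), "corners",proj(cm,[S(-142.5,-75,12),S(-142.5,75,12)]))
print(Rt.as_matrix().round(3)); print(R.from_rotvec(cm["orientation"]).as_matrix().round(3))
v,e=fit(cm,[(348,29,-142.5,-75,12),(340,232,-142.5,75,12),(259,94,-84,-30,64)])
print(v,e.round(1))
E
```

```text
tcp px [[257.54905747 229.72409772]] tip px [[257.4675545  218.76246058]]
model plate ends [[261.24916185  91.8623342 ]
 [260.93320942 255.61128647]] corners [[346.68272015  25.04021815]
 [333.76094597 234.48737749]]
[[ 0.982  0.002  0.19 ]
 [-0.19  -0.001  0.982]
 [ 0.002 -1.    -0.   ]]
[[ 0.19   0.944  0.269]
 [ 0.982 -0.183 -0.052]
 [-0.     0.274 -0.962]]
[ 0.51070556  0.12994041 -1.73525688] [-1.5 -3.6 -1.6  2.7  2.3  1.1]
```

```bash
python3 - <<'E'
from h import *
im=cv2.imread("pics/w4.png"); a=cv2.resize(im[190:300,190:330],None,fx=5,fy=5,interpolation=cv2.INTER_CUBIC); cv2.imwrite("pics/w4z.png",a)
im=imaging.read_camera("scene"); cv2.imwrite("pics/s4.png",cv2.resize(im[170:290,180:340],None,fx=5,fy=5,interpolation=cv2.INTER_CUBIC))
cm=imaging.camera_model("scene");print((proj(cm,[robot.read_state()["tool_pos"],S(-85,66,64),S(-85,-30,64)])-[180,170])*5)
E
```

```text
[[209.64184913 260.90760005]
 [190.3121846  242.64703466]
 [296.42866527 331.96797055]]
```

View pics/w4z.png

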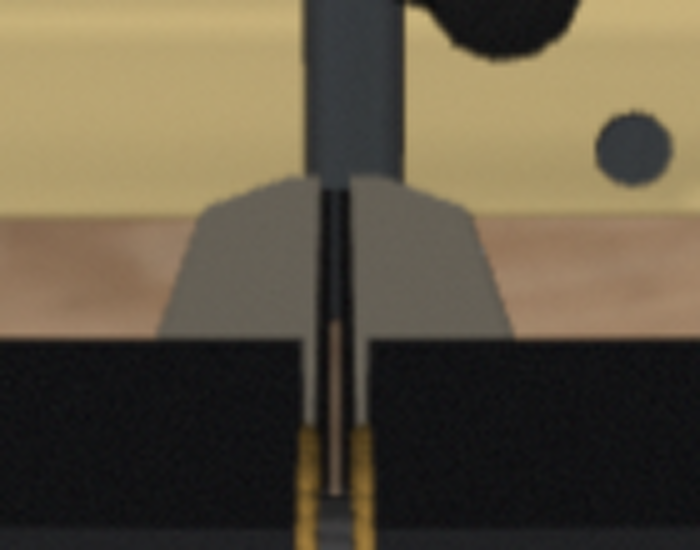

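View pics/s4.png

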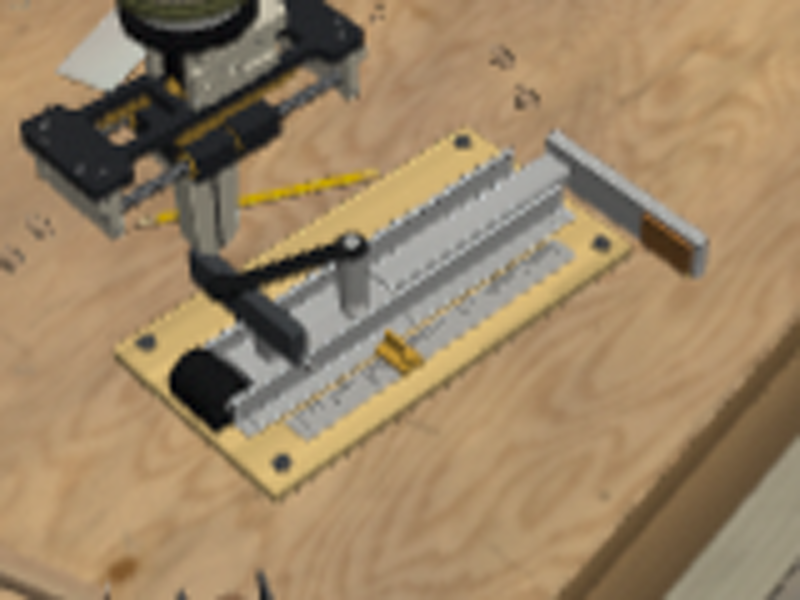

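```bash
python3 - <<'E'
from h import *
im=imaging.read_camera("scene"); cv2.imwrite("pics/s5.png",cv2.resize(im[200:245,205:265],None,fx=12,fy=12,interpolation=cv2.INTER_CUBIC))
cm=imaging.camera_model("scene");st=robot.read_state();p=st["tool_pos"]
for z in (.03,.0396,.0586,.066,.085): print(z,((proj(cm,[p[0],p[1],z])-[205,200])*12).round(0))
cw=imaging.camera_model("wrist")
for z in (.0396,.0586,.066,.085): print(z,proj(cw,[S(*tcp()[:2]+[0,d],z*1000) for d in(-10,-7.5,0)]).round(0)[:,1])
im=imaging.read_camera("top"); ct=imaging.camera_model("top")
cv2.imwrite("pics/t5.png",cv2.resize(im[170:250,150:250],None,fx=7,fy=7,interpolation=cv2.INTER_CUBIC))
print(((proj(ct,[p,S(-85,66,64)])-[150,170])*7).round(0))
E
```

```text
0.03 [[211. 348.]]
0.0396 [[209. 321.]]
0.0586 [[203. 266.]]
0.066 [[201. 245.]]
0.085 [[196. 189.]]
0.0396 [205. 208. 219.]
0.0586 [214. 218. 230.]
0.066 [219. 223. 235.]
0.085 [232. 236. 249.]
[[270. 179.]
 [269. 141.]]
```

View pics/s5.png

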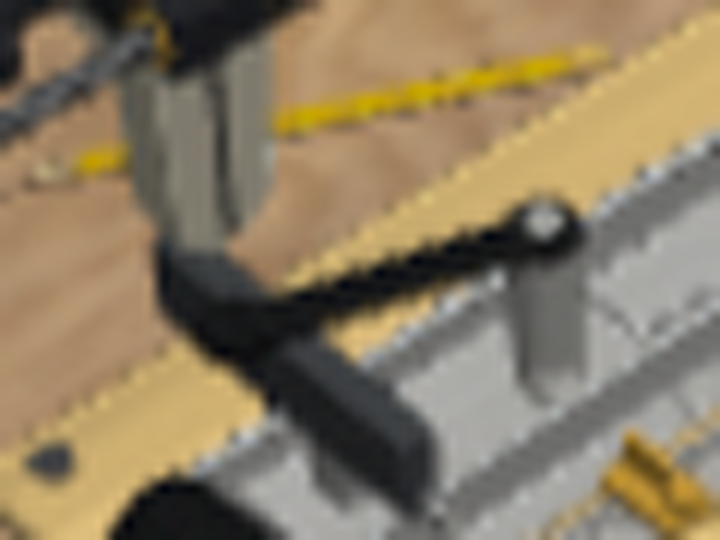

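View pics/t5.png

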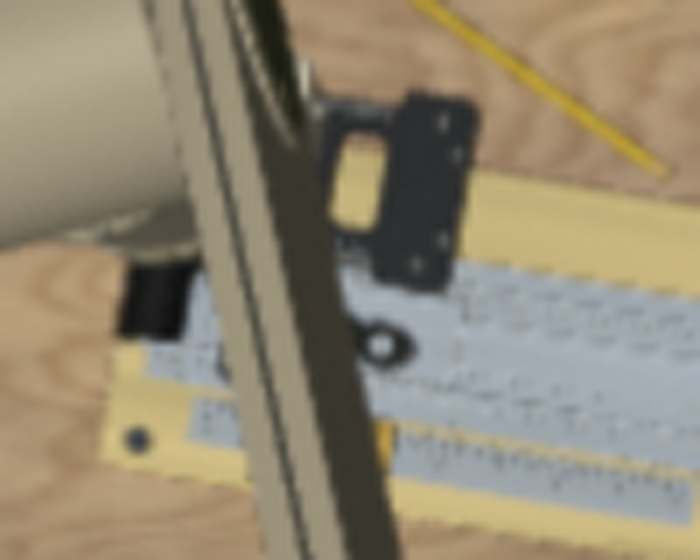

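The scene picture shows the fingertips just above the plate's top edge, at about z = 66 mm, although the TCP reads 58.6 mm. So the real tips sit about 26 mm higher than the stated geometry. I'll reopen, go lower, and check by picture.

carry_out:
  motion: [0, 0, 0, 0, 0, 0, 0.2, 0, 0, 0, 0, 0, 0, 0.2, 0, 0, 0, 0, 0, 0, 0.2, 0, 0, 0, 0, 0, 0, 0.2, 0, 0, 0, 0, 0, 0, 0.2]

```text
t: 5.85
tool_pos: [0.5725, 0.2007, 0.0586]
orientation: [-1.566, 0.148, -0.152]
force: [-0.0, -0.1, 0.4]
opening: 0.036
```

carry_out:
  motion: [0, 0.01, 0, 0, 0, 0, 0.2, 0, 0.008, 0, 0, 0, 0, 0.2, 0, 0, 0, 0, 0, 0, 0.2, 0, 0, 0, 0, 0, 0, 0.2, 0, 0, 0, 0, 0, 0, 0.2]

```text
t: 6.35
tool_pos: [0.5718, 0.2005, 0.0379]
orientation: [-1.567, 0.149, -0.15]
force: [0.2, 0.3, 1.0]
opening: 0.0561
```

```bash
python3 - <<'E'
from h import *
print(tcp(),robot.read_state()["opening"],robot.read_state()["force"])
im=imaging.read_camera("wrist"); cv2.imwrite("pics/w6.png",im[100:300,130:400].repeat(2,0).repeat(2,1))
im=imaging.read_camera("scene"); cv2.imwrite("pics/s6.png",cv2.resize(im[200:245,205:265],None,fx=12,fy=12,interpolation=cv2.INTER_CUBIC))
rows(S(-83.2,52,40),tgtR(),1)
E
```

```text
[-82.6  50.5  37.9] 0.056106150135691805 [0.24347534 0.30550043 0.98811954]
dist 0.0022486880462623507 [ 0.04304448 -0.1049936   0.0704901 ]
n 1
[0.0013, -0.0018, 0.0005] [0.04, -0.1, 0.07]
```

View pics/w6.png

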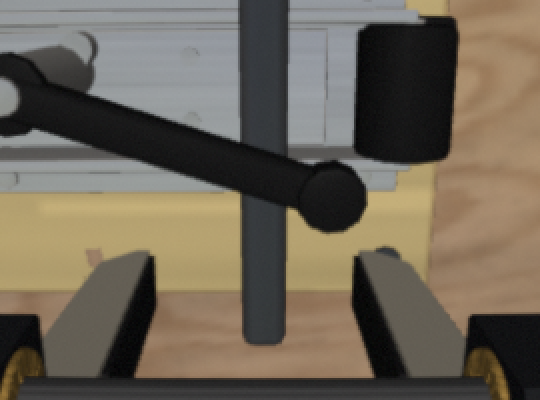

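View pics/s6.png

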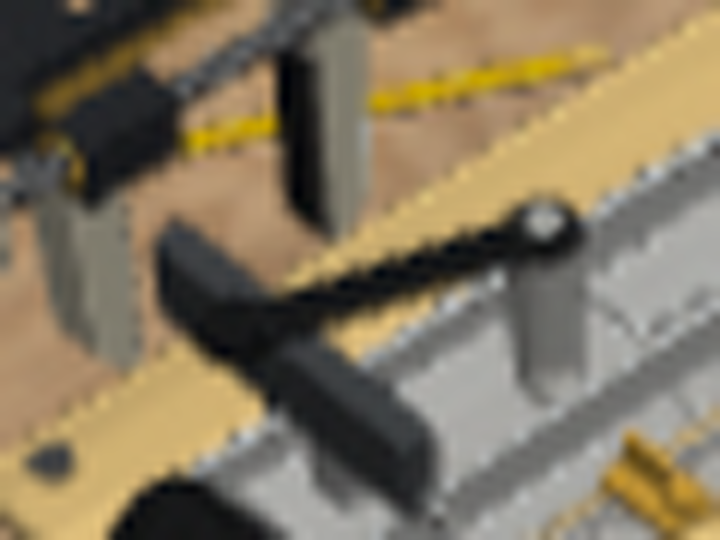

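The tips now straddle the plate at about z = 45 mm (wrist view: plate at column 264 between tips at columns 150 and 360, drawn at double scale). I'll go 3 mm lower and close.

carry_out:
  motion: [0, 0.003, 0, 0, 0, 0, 0, 0, 0, 0, 0, 0, 0, -1, 0, 0, 0, 0, 0, 0, -1, 0, 0, 0, 0, 0, 0, -1, 0, 0, 0, 0, 0, 0, -1]
  squeeze: 20

```text
t: 6.95
tool_pos: [0.5727, 0.2008, 0.0359]
orientation: [-1.566, 0.148, -0.152]
force: [0.1, 0.9, -0.5]
opening: 0.0203
```

carry_out:
  motion: [0, 0, 0, 0, 0, 0, -1, 0, 0, 0, 0, 0, 0, -1, 0, 0, 0, 0, 0, 0, -1, 0, 0, 0, 0, 0, 0, -1, 0, 0, 0, 0, 0, 0, -1]

```text
t: 7.45
tool_pos: [0.573, 0.2022, 0.0359]
orientation: [-1.564, 0.147, -0.152]
force: [0.9, 2.0, -1.8]
opening: 0.0119
```

```bash
python3 - <<'E'
from h import *
print(tcp(),robot.read_state()["opening"],robot.read_state()["force"])
im=imaging.read_camera("wrist"); cv2.imwrite("pics/w7.png",im)
E
```

```text
[-84.5  51.4  35.9] 0.011860168385354454 [ 0.92431981  2.04045569 -1.81590604]
```

View pics/w7.png

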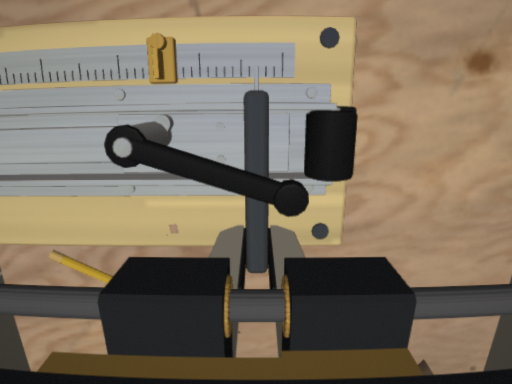

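The plate is gripped (opening 11.9 mm). Now I'll draw the leg out.

carry_out:
  motion: [0, 0, -0.01, 0, 0, 0, -1, 0, 0, -0.01, 0, 0, 0, -1, 0, 0, -0.01, 0, 0, 0, -1, 0, 0, -0.01, 0, 0, 0, -1, 0, 0, 0, 0, 0, 0, -1]
  squeeze: 30

```text
t: 8.0
tool_pos: [0.5655, 0.162, 0.0359]
orientation: [-1.561, 0.145, -0.153]
force: [0.8, 3.6, -2.7]
opening: 0.0117
```

```bash
python3 - <<'E'
from h import *
print(tcp(),robot.read_state()["opening"],robot.read_state()["force"])
im=imaging.read_camera("wrist"); cv2.imwrite("pics/w8.png",im)
rows(S(-27.5,51,36),tgtR(),1)
E
```

```text
[-43.7  51.5  35.9] 0.011700511211981847 [ 0.82902017  3.62155593 -2.73547416]
dist 0.01665856205851216 [-0.27990563 -0.03346356  0.25155253]
n 1
[-0.0005, -0.0002, -0.0166] [-0.28, -0.03, 0.25]
```

View pics/w8.png

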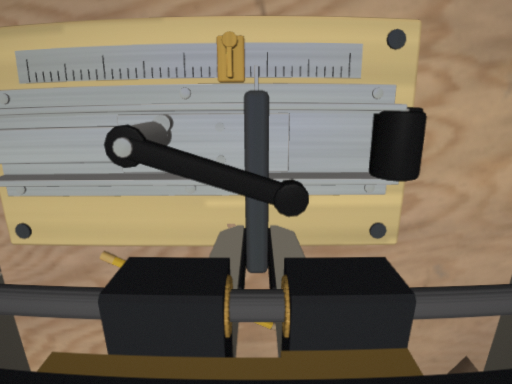

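carry_out:
  motion: [0, 0, -0.008, 0, 0, 0, -1, 0, 0, -0.008, 0, 0, 0, -1, 0, 0, 0, 0, 0, 0, -1, 0, 0, 0, 0, 0, 0, -1, 0, 0, 0, 0, 0, 0, -1]

```text
t: 8.55
tool_pos: [0.5628, 0.148, 0.0359]
orientation: [-1.559, 0.145, -0.153]
force: [1.6, 4.0, -2.1]
opening: 0.0115
```

```bash
python3 - <<'E'
from h import *
print(tcp(),robot.read_state()["opening"],robot.read_state()["force"])
cm=imaging.camera_model("wrist"); im=imaging.read_camera("wrist"); cv2.imwrite("pics/w9.png",cv2.resize(im[20:110,200:320],None,fx=6,fy=6,interpolation=cv2.INTER_CUBIC))
t=tcp()
print((proj(cm,[S(t[0],y,z) for y,z in((-38,29),(-35,29),(-45,29),(-30,40),(-34,40),(-30,64),(30,64))])-[200,20])*6)
im=imaging.read_camera("top"); cv2.imwrite("pics/t9.png",cv2.resize(im[170:280,150:290],None,fx=5.5,fy=5.5,interpolation=cv2.INTER_CUBIC))
E
```

```text
[-29.4  51.6  35.9] 0.011494246388499822 [ 1.55541875  3.98501436 -2.07788114]
[[ 344.5945333   341.92198304]
 [ 344.60343723  375.07205159]
 [ 344.57248033  263.76002315]
 [ 345.78924895  426.72007025]
 [ 345.78350497  380.19288997]
 [ 348.93308069  418.33461535]
 [ 348.64767892 1153.32125732]]
```

View pics/w9.png

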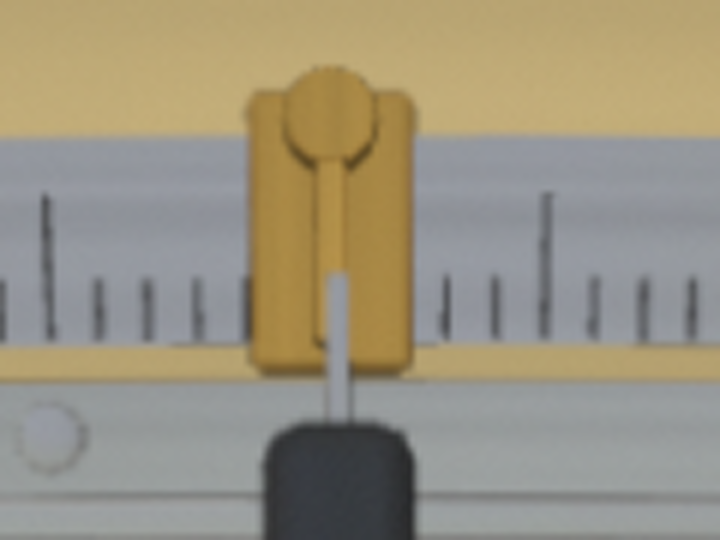

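View pics/t9.png

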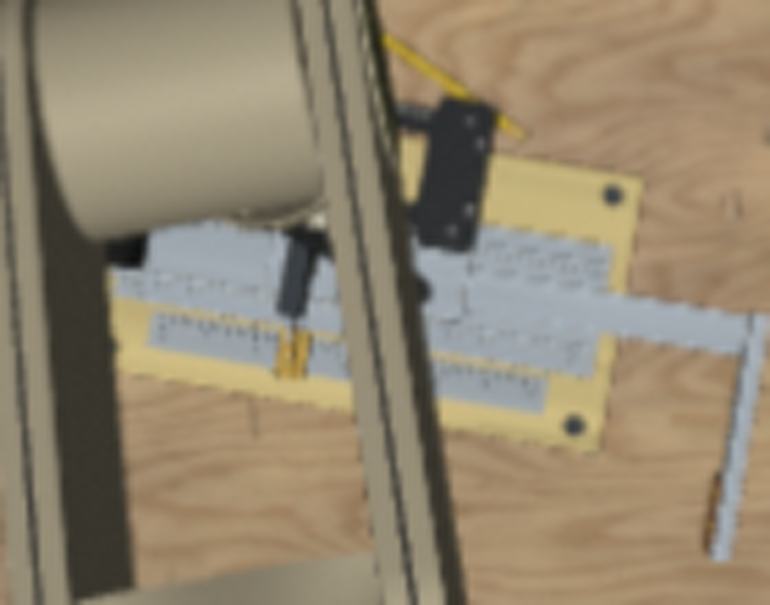

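In the wrist view the index blade (column 338 of the crop) sits over the fin (column 331), so the leg is about 0.7 mm short of the mark. I'll trim that and then start sliding towards -y.

carry_out:
  motion: [0, 0, -0.001, 0, 0, 0, -1, 0, 0, 0, 0, 0, 0, -1, 0, 0, 0, 0, 0, 0, -1, -0.006, 0, 0, 0, 0, 0, -1, -0.006, 0, 0, 0, 0, 0, -1]
  squeeze: 20

```text
t: 9.15
tool_pos: [0.559, 0.1486, 0.0368]
orientation: [-1.559, 0.131, -0.167]
force: [22.9, 0.6, -18.3]
opening: 0.0118
```

```bash
python3 - <<'E'
from h import *
print(tcp(),robot.read_state()["opening"],robot.read_state()["force"])
rows(S(-28.6,-9,36),tgtR(),1)
E
```

```text
[-29.2  47.6  36.8] 0.011827116607784084 [ 22.86664098   0.56801143 -18.27728031]
dist 0.05665423198081843 [-0.51120204 -0.03539502  1.24805882]
n 1
[-0.0566, -0.0004, -0.0007] [-0.51, -0.04, 1.25]
```

carry_out:
  motion: [-0.004, -0.001, -0.001, -0.2, 0, 1, -1, -0.005, 0, 0, 0, 0, 0, -1, -0.005, 0, 0, 0, 0, 0, -1, -0.005, 0, 0, 0, 0, 0, -1, 0, 0, 0, 0, 0, 0, -1]
  squeeze: 10

```text
t: 9.65
tool_pos: [0.5496, 0.1494, 0.0392]
orientation: [-1.56, 0.13, -0.17]
force: [-4.0, 5.4, -0.4]
opening: 0.012
```

```bash
cat > m.py <<'E'
from h import *
import sys
st=robot.read_state(); print(tcp(),st["opening"].round(4),st["force"].round(1))
rows(S(float(sys.argv[2]) if len(sys.argv)>2 else -28.6,-9,36),tgtR(),1)
im=imaging.read_camera("wrist"); cv2.imwrite(f"pics/{sys.argv[1]}.png",cv2.resize(im[10:290,80:400],None,fx=2.2,fy=2.1,interpolation=cv2.INTER_CUBIC))
E
python3 m.py w10
```

```text
Traceback (most recent call last):
  File "m.py", line 3, in <module>
    st=robot.read_state(); print(tcp(),st["opening"].round(4),st["force"].round(1))
                                       ^^^^^^^^^^^^^^^^^^^
AttributeError: 'float' object has no attribute 'round'
```

```bash
sed -i 's/st\["opening"\].round(4)/round(st["opening"],4)/' m.py; python3 m.py w10
```

```text
[-28.3  38.3  39.2] 0.012 [-4.   5.4 -0.4]
dist 0.04741486556444834 [-0.47329209 -0.14373898  1.42044593]
n 1
[-0.0474, 0.002, 0.0002] [-0.47, -0.14, 1.42]
```

View pics/w10.png

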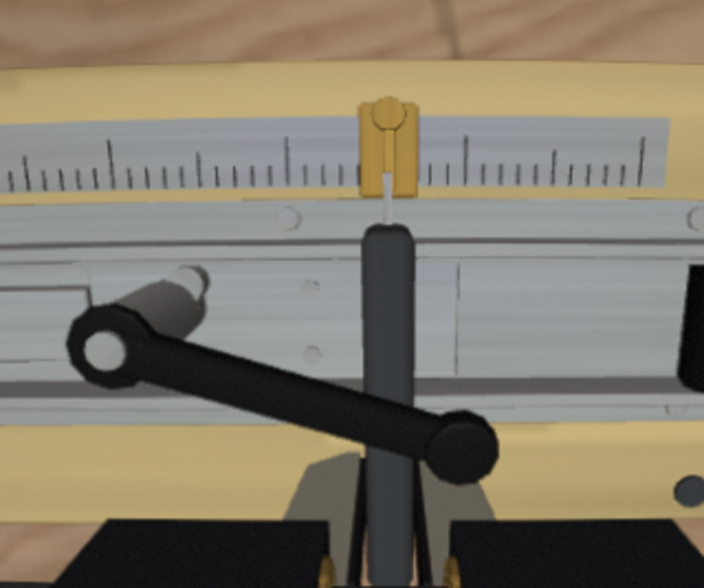

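On the mark: blade at column 388, fin at 389. I'll keep sliding.

carry_out:
  motion: [-0.004, 0.001, 0, -0.2, 0, 1, -1, -0.005, 0.001, 0, -0.2, 0, 0.4, -1, -0.005, 0, 0, 0, 0, 0, -1, -0.005, 0, 0, 0, 0, 0, -1, 0, 0, 0, 0, 0, 0, -1]

```text
t: 10.2
tool_pos: [0.5428, 0.1515, 0.0408]
orientation: [-1.563, 0.133, -0.17]
force: [-4.1, 5.8, 0.9]
opening: 0.0123
```

```bash
python3 m.py w11
```

```text
[-29.   31.2  40.8] 0.0123 [-4.1  5.8  0.9]
dist 0.04052835506302039 [-0.26717883 -0.22129152  1.3343309 ]
n 1
[-0.0403, 0.0038, -0.0006] [-0.27, -0.22, 1.33]
```

View pics/w11.png

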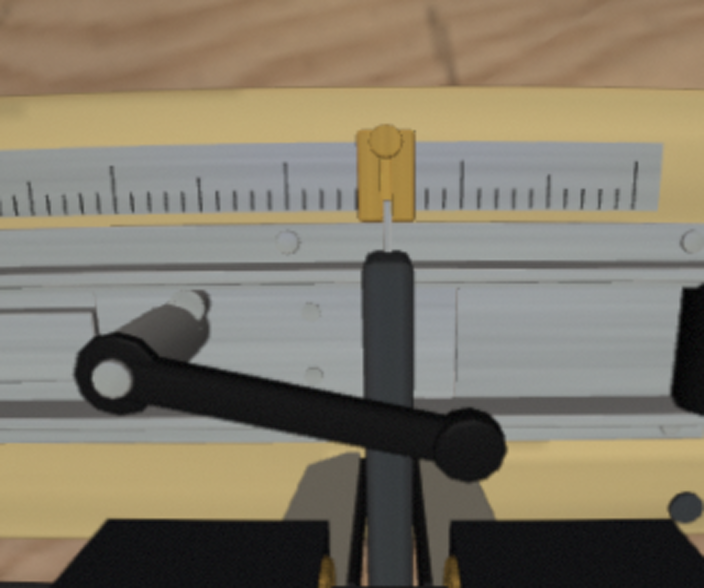

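carry_out:
  motion: [-0.007, 0.002, -0.0005, 0, 0, 1, -1, -0.007, 0.002, -0.0005, 0, 0, 1, -1, -0.007, 0.001, -0.0005, 0, 0, 0, -1, -0.007, 0.001, 0, 0, 0, 0, -1, 0, 0, 0, 0, 0, 0, -1]

```text
t: 10.75
tool_pos: [0.5318, 0.1552, 0.0421]
orientation: [-1.554, 0.135, -0.169]
force: [-6.0, 4.8, -2.4]
opening: 0.0119
```

```bash
python3 m.py w12
```

```text
[-30.6  19.7  42.1] 0.0119 [-6.   4.8 -2.4]
dist 0.029442785241558682 [-0.75452737 -0.29941592  1.1703571 ]
n 1
[-0.0288, 0.0055, -0.0023] [-0.75, -0.3, 1.17]
```

View pics/w12.png

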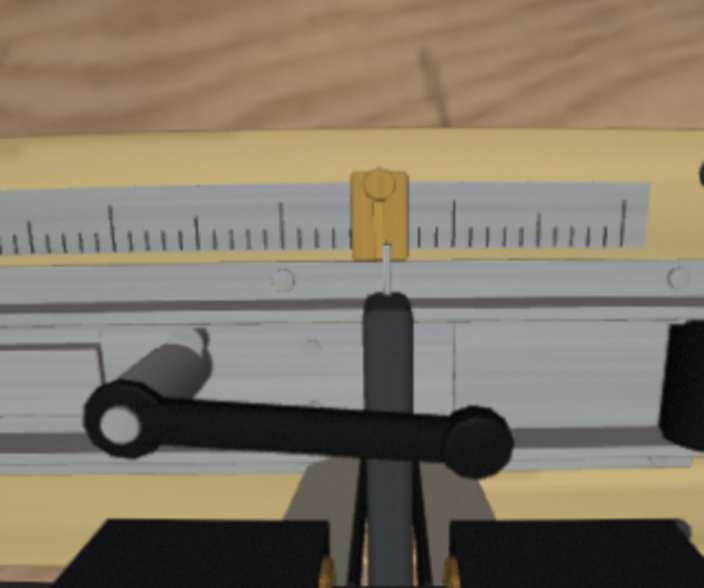

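The leg has slipped about 2.5 mm homewards (fin 378, blade 387). I'll correct that and continue with a bias along the draw.

carry_out:
  motion: [0, 0.003, -0.003, 0, 0, 0, -1, 0, 0.002, -0.001, 0, 0, 0, -1, -0.007, 0.002, -0.0012, 0, 0, 1, -1, -0.007, 0.002, -0.0012, 0, 0, 1, -1, 0, 0, 0, 0, 0, 0, -1]
  squeeze: 12

```text
t: 11.3
tool_pos: [0.528, 0.1551, 0.0416]
orientation: [-1.542, 0.146, -0.157]
force: [-6.7, 5.0, -5.9]
opening: 0.012
```

```bash
python3 m.py w13
```

```text
[-29.8  16.   41.6] 0.012 [-6.7  5.  -5.9]
dist 0.025652284299948393 [-1.36321139 -0.24601028  0.28168486]
n 1
[-0.025, 0.0054, -0.0014] [-1.36, -0.25, 0.28]
```

View pics/w13.png

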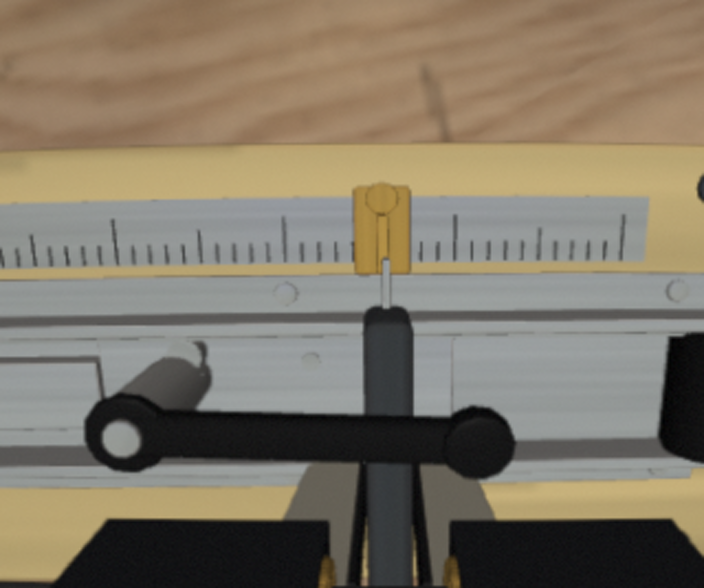

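carry_out:
  motion: [-0.004, 0.002, -0.003, -0.6, 0, 0, -1, -0.008, 0.002, -0.002, -0.6, 0, 0, -1, -0.008, 0.002, -0.002, -0.4, 0, 0.4, -1, -0.008, 0.002, -0.002, 0, 0, 0.4, -1, 0, 0, -0.001, 0, 0, 0, -1]

```text
t: 11.85
tool_pos: [0.5197, 0.1554, 0.0425]
orientation: [-1.555, 0.127, -0.178]
force: [-5.4, 9.9, -7.7]
opening: 0.0119
```

```bash
python3 m.py w14
```

```text
[-28.5   7.8  42.5] 0.0119 [-5.4  9.9 -7.7]
dist 0.018028886932047492 [-0.77940971 -0.32356298  1.81080762]
n 1
[-0.017, 0.0059, -0.0001] [-0.78, -0.32, 1.81]
```

View pics/w14.png

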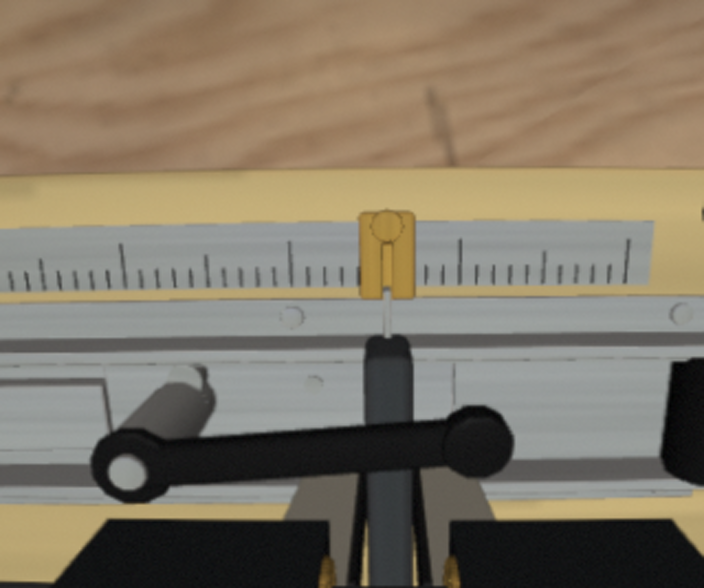

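carry_out:
  motion: [-0.007, 0.002, -0.0015, -0.3, 0, 0.8, -1, -0.008, 0.002, -0.002, -0.2, 0, 0.8, -1, -0.008, 0.002, -0.002, -0.2, 0, 0.4, -1, -0.008, 0.002, -0.002, 0, 0, 0.4, -1, 0, 0, -0.001, 0, 0, 0, -1]

```text
t: 12.4
tool_pos: [0.5126, 0.1582, 0.0431]
orientation: [-1.546, 0.122, -0.184]
force: [-6.5, 9.3, -6.0]
opening: 0.0119
```

```bash
python3 m.py w15
```

```text
[-30.    0.3  43.1] 0.0119 [-6.5  9.3 -6. ]
dist 0.01181064997873499 [-1.3010431  -0.34396438  2.12913488]
n 1
[-0.0096, 0.0068, -0.0016] [-1.3, -0.34, 2.13]
```

View pics/w15.png

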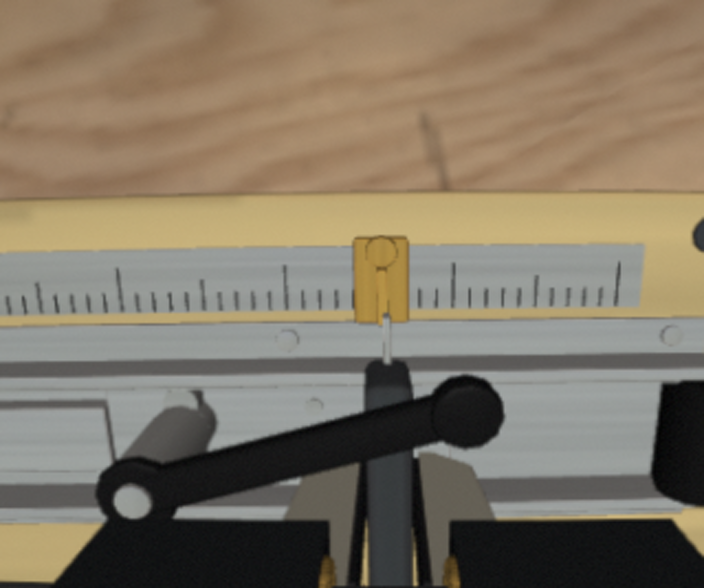

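About 1.6 mm short again. I'll correct along x first, before the cam locks, then push the last few millimetres.

carry_out:
  motion: [0, 0.002, -0.004, -0.5, 0, 0.4, -1, 0, 0.001, -0.002, -0.5, 0, 0, -1, -0.006, 0.001, -0.002, -0.3, 0, 0.4, -1, -0.006, 0.001, -0.002, 0, 0, 0.4, -1, 0, 0, -0.001, 0, 0, 0, -1]

```text
t: 12.95
tool_pos: [0.5086, 0.1572, 0.0436]
orientation: [-1.552, 0.125, -0.179]
force: [-4.9, 8.4, -4.1]
opening: 0.0118
```

```bash
python3 m.py w16
```

```text
[-28.2  -3.4  43.6] 0.0118 [-4.9  8.4 -4.1]
dist 0.009485296537214903 [-0.93930141 -0.28582067  1.897246  ]
n 1
[-0.0059, 0.0075, 0.0002] [-0.94, -0.29, 1.9]
```

View pics/w16.png

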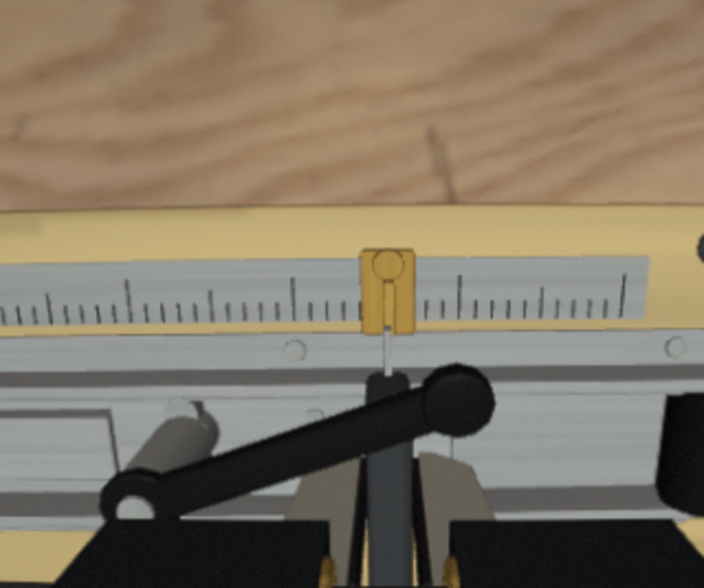

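carry_out:
  motion: [-0.007, 0.001, -0.002, -0.3, 0, 0.4, -1, -0.008, 0.001, -0.0025, -0.3, 0, 0.4, -1, -0.008, 0.001, -0.002, -0.2, 0, 0.4, -1, -0.007, 0.001, -0.002, 0, 0, 0.4, -1, 0, 0, -0.001, 0, 0, 0, -1]

```text
t: 13.5
tool_pos: [0.5081, 0.1571, 0.0447]
orientation: [-1.547, 0.097, -0.204]
force: [-5.5, 11.1, -2.1]
opening: 0.0116
```

```bash
python3 m.py w17
```

```text
[-28.   -3.9  44.7] 0.0116 [-5.5 11.1 -2.1]
dist 0.010125277236797021 [-1.38181576 -0.19673522  3.78360498]
n 1
[-0.0057, 0.0084, 0.0004] [-1.38, -0.2, 3.78]
```

View pics/w17.png

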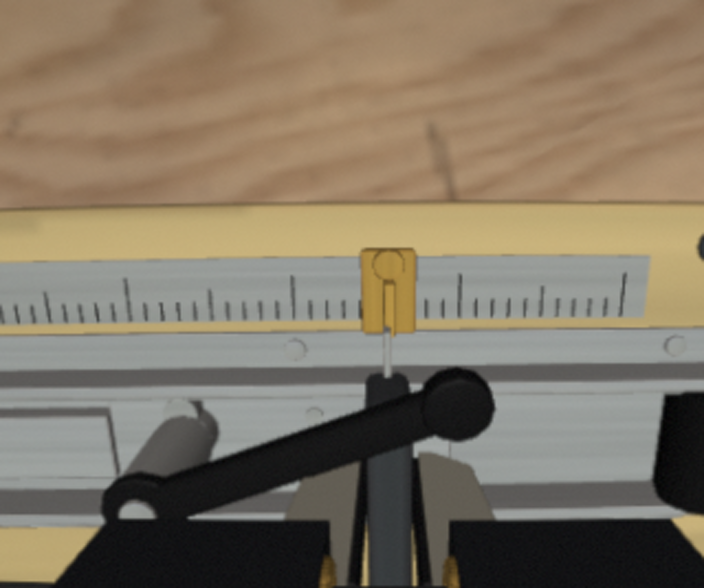

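The y motion has stalled and the tool is tilting. I'll check from the scene camera whether something is blocking or the lever is already on its stop.

```bash
python3 - <<'E'
from h import *
cm=imaging.camera_model("wrist")
px=lambda x,y:(x/2.2+80-.3,y/2.1+10-.3)
v=[*O[:2],YAW]
h=loc(cm,px(133,512),.077,v);t=loc(cm,px(458,405),.077,v);pl=loc(cm,px(388,378),.064,v); f=loc(cm,px(390,325),.029,v)
print(h,t,pl,f,np.degrees(np.arctan2(t[1]-h[1],h[0]-t[0])),np.hypot(*(t-h)[:2]))
print(robot.read_state()["wrist_torque"], robot.read_state()["force"])
im=imaging.read_camera("scene"); cv2.imwrite("pics/s17.png",cv2.resize(im[190:255,200:300],None,fx=8,fy=8,interpolation=cv2.INTER_CUBIC))
E
```

```text
[33.7 -6.9 77. ] [-42.  -34.5  77. ] [-26.8 -36.7  64. ] [-28.2 -41.1  29. ] -20.03170859232355 80.57449968817679
[ 1.6897004  -2.00622247  0.33975953] [ 11.51283075   8.95631689 -12.83393867]
```

View pics/s17.png

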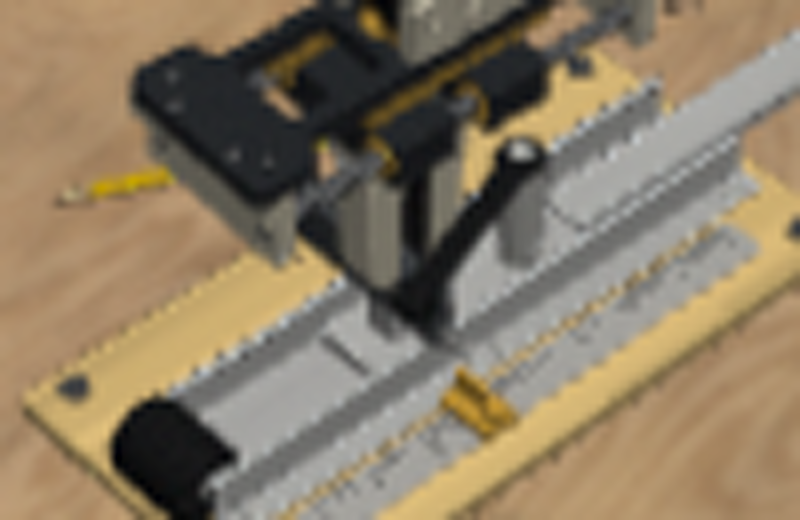

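The measured lever angle is -20.0° and the length 80.6 mm, so the lever appears to be on its stop. I'll do one confirming push with the tilt taken out, a firmer grip, then rest.

carry_out:
  motion: [-0.003, 0, 0, -0.4, 0, 1.5, -1, -0.004, 0, -0.001, -0.4, 0, 1.5, -1, -0.004, 0, 0, 0, 0, 0.5, -1, 0, 0, 0, 0, 0, 0, -1, 0, 0, 0, 0, 0, 0, -1]
  squeeze: 18

```text
t: 14.1
tool_pos: [0.5073, 0.1573, 0.0447]
orientation: [-1.554, 0.132, -0.169]
force: [-0.8, 3.5, 0.7]
opening: 0.0119
```

carry_out:
  motion: [0, 0, 0, 0, 0, 0, -1, 0, 0, 0, 0, 0, 0, -1, 0, 0, 0, 0, 0, 0, -1, 0, 0, 0, 0, 0, 0, -1, 0, 0, 0, 0, 0, 0, -1]

```text
t: 14.6
tool_pos: [0.5073, 0.1573, 0.0447]
orientation: [-1.554, 0.131, -0.169]
force: [2.8, 2.9, -4.2]
opening: 0.0118
```

```bash
python3 m.py w18; python3 -c "
from plant import robot;s=robot.read_state();print(s['t'],s['dq'].round(4))"
```

```text
[-28.   -4.7  44.7] 0.0118 [ 2.8  2.9 -4.2]
dist 0.009722999314551213 [-0.7612727  -0.12132057  1.32446729]
n 1
[-0.0045, 0.0086, 0.0004] [-0.76, -0.12, 1.32]
14.65 [0.001  0.0006 0.0009 0.0022 0.0007 0.0006]
```

View pics/w18.png

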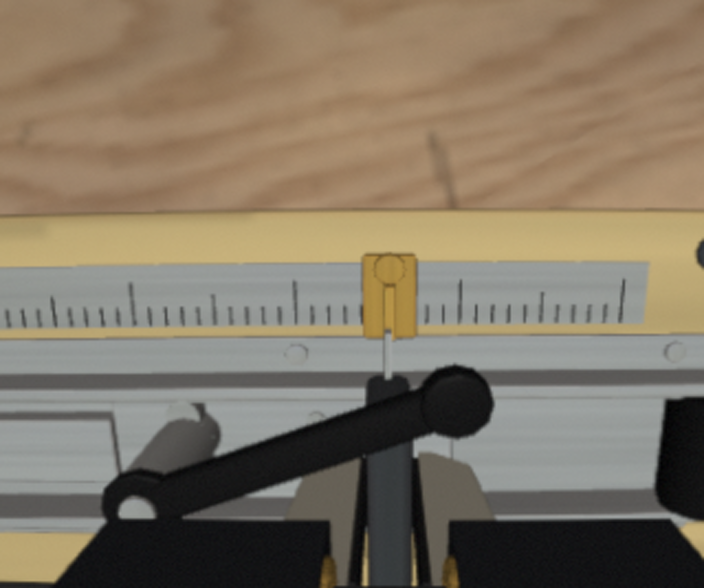

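```bash
python3 - <<'E'
from h import *
cm=imaging.camera_model("wrist"); im=imaging.read_camera("wrist")
cv2.imwrite("pics/w19raw.png",im)
v=[*O[:2],YAW]; px=lambda x,y:(x/2.2+80-.3,y/2.1+10-.3)
p=loc(cm,px(388,376),.064,v); print("plate end",p)
dy=p[1]+30; x0=p[0]
big=cv2.resize(im[140:290,100:340],None,fx=3.3,fy=3.3,interpolation=cv2.INTER_CUBIC)
for ang,c in((-20,(0,255,0)),(-15,(0,0,255))):
    a=np.radians(ang); hub=np.array([x0+60,dy-6]); d=np.array([-np.cos(a),np.sin(a)]); n=np.array([-d[1],d[0]])
    pts=[]
    for s,w in((12,5.5),(72,5.5),(72,-5.5),(12,-5.5)):
        q=hub+d*s+n*w; pts.append(S(q[0],q[1],77))
    P=((proj(cm,pts)-[100,140])*3.3+1.2).astype(int); cv2.polylines(big,[P.reshape(-1,1,2)],True,c,1)
    t=hub+d*80; T=((proj(cm,S(*t,77))[0]-[100,140])*3.3+1.2).astype(int); cv2.drawMarker(big,tuple(int(k) for k in T),c,0,12)
cv2.imwrite("pics/w19.png",big)
E
```

```text
plate end [-27.  -36.8  64. ]
```

View pics/w19.png

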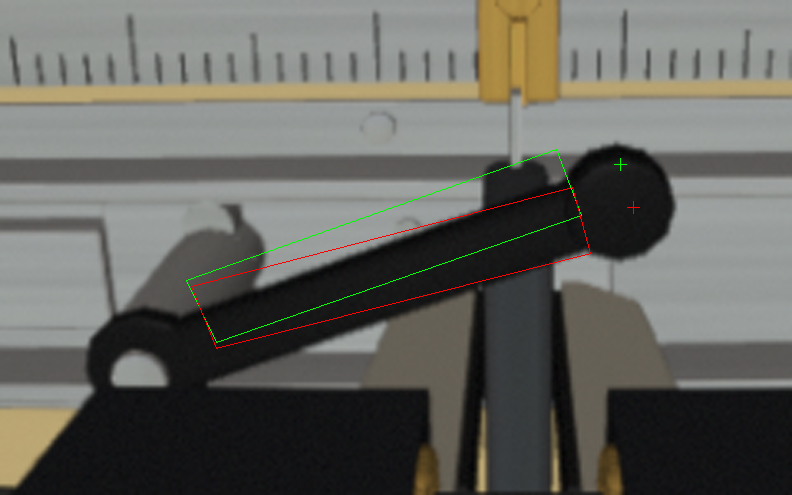

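The overlay puts the lever between about -19° and -20° (shut is -20°, tolerance 4.6°). I'll give one firmer push to confirm it is on the stop.

carry_out:
  motion: [-0.008, 0, 0, -0.3, 0, 1, -1, -0.01, 0, -0.0005, -0.3, 0, 1, -1, -0.01, 0, -0.0005, 0, 0, 1, -1, -0.006, 0, 0, 0, 0, 1, -1, -0.002, 0, 0, 0, 0, 0, -1]
  squeeze: 12

```text
t: 15.2
tool_pos: [0.506, 0.1576, 0.0454]
orientation: [-1.555, 0.131, -0.17]
force: [5.9, 4.1, -6.6]
opening: 0.0116
```

carry_out:
  motion: [-0.002, 0, 0, 0, 0, 1, -1, 0, 0, 0, 0, 0, 0, -1, 0, 0, 0, 0, 0, 0, -1, 0, 0, 0, 0, 0, 0, -1, 0, 0, 0, 0, 0, 0, -1]
  squeeze: 16

```text
t: 15.7
tool_pos: [0.5061, 0.1576, 0.0454]
orientation: [-1.553, 0.142, -0.159]
force: [3.4, 3.6, -2.7]
opening: 0.0113
```

```bash
python3 m.py w20; python3 - <<'E'
from h import *
im=imaging.read_camera("wrist"); cv2.imwrite("pics/w21.png",cv2.resize(im[140:290,100:340],None,fx=3.3,fy=3.3,interpolation=cv2.INTER_CUBIC))
s=robot.read_state();print(s['t'],s['dq'].round(4))
cm=imaging.camera_model("wrist");v=[*O[:2],YAW]
E
```

```text
[-28.2  -5.9  45.4] 0.0113 [ 3.4  3.6 -2.7]
dist 0.009862600902935576 [-0.7798413  -0.15604513  0.55128944]
n 1
[-0.0032, 0.0093, 0.0003] [-0.78, -0.16, 0.55]
15.8 [ 0.0006 -0.0004  0.001   0.0003 -0.0014  0.0004]
```

View pics/w21.png

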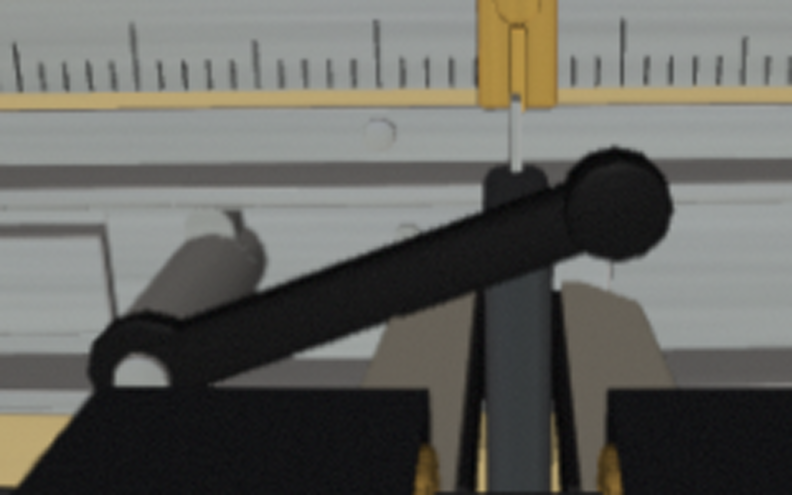

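The lever's angle did not change under the harder push, so it is on its stop. Blade (column 516) and fin (column 517) are in line, and the arm is at rest, still gripping. Handing in.

```bash
python3 - <<'E'
from plant import robot
print(robot.close_job())
E
```

```text
the job is handed in; nothing more can be done
None
```

I drew the leg out to the brass mark by the pull plate and pushed the cam lever across to its stop. I handed the job in at about 15.8 s, still gripping the plate.

**Last checks**
- **Mark:** in the final wrist picture the index blade and the fin line up to within a pixel, less than 0.5 mm. The brass rider showed no sign of having moved.
- **Lever:** I measured it at about -19° to -20°, against -20° for fully shut. It did not move under a second, firmer push.
- **Grip and rest:** the fingers were 11.3 mm apart on the 12 mm plate with a 16 N squeeze, and the arm was at rest. I did not measure the contact force on the plate directly.

**What went wrong or disagreed**
- **First grasp missed:** the fingers closed just above the plate. The pictures showed the fingertips about 26 mm higher than the stated geometry gives, so I went about 23 mm lower by picture and gripped again.
- **Slip while pushing:** the leg crept homewards by up to about 2.5 mm while I slid the fingers along the plate. I brought it back to the mark each time, before the cam locked.
- **Finger position:** with the lever shut, the TCP read 5.9 mm to the -y side of the plate's origin. That is at the edge of the expected 6 to 11 mm, but within the 2 mm calibration error.
- **Other tools:** I did not measure the pencil, tape measure or marking gauge again at the end. The arm reported no unexpected contact forces.

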